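# Lay the tall carton down in its packing bay

## Robot

A 6-joint arm with a two-finger parallel gripper is mounted at the origin on the work surface. World frame = base frame: x ahead of the robot, y to its left, z up, the work surface at z = 0. Lengths are in m, angles in rad, forces in N, time in s.
With the tool pointing down it reaches from about 0.35 to 0.775 m from the base axis. Payload 7.3 kg.
Tool frame: the origin (TCP) lies on the centre line of the jaws, within the pads' length; the fingertips stand 11 mm ahead of it and the grasp point (between the pads) lies 8 mm behind it; z points along the fingers, y is the direction in which the jaws open and shut (so a half turn about z gives the same grasp; the last joint's range is limited). The gripper opens to 92 mm and grips with 3 to 60 N. Pads are 19 mm wide; open, the fingers measure 130 mm over their backs; the gripper's body (75 mm by 190 mm) begins 47 mm behind the grasp point.
Start: joints at [-1.262, 0.342, 1.524, -0, 1.275, -0.146], TCP at [0.231, -0.472, 0.238] pointing down, gripper open.
Joint ranges: [-2.53, 2.53], [-0.77, 2.02], [0.04, 2.7], [-1, 4.14], [0.28, 2.66], [-3.11, 3.11]. Speed limits (rad/s): [2.57, 2.57, 3.14, 3.14, 3.14, 3.14].

## Interface

Orientations are given as [roll, pitch, yaw] about the fixed x, y, z axes, in that order (R = Rz(yaw) Ry(pitch) Rx(roll)).
In Python, from cell import robot gives the robot as it stands.
- The arm moves only by the tool jog_arm, never from a script. Its argument "deltas" is one flat list of numbers, 6 for each row, row after row: the shift along the world's x, y, z in units of 0.1 m (1.0 is 0.1 m), then the turn, a rotation vector about the world's x, y, z in units of 90 degrees (1.0 is 90 degrees). A call has 1 to 5 rows; each row is the pose to reach, as a shift and turn from the pose commanded when the call began; what a row does not reach only later rows make up. A row lasts 1/12 s, in which the tool goes at most 41.7 mm and 7.16 degrees, less where a joint would pass 70% of its speed; a pose out of reach is approached as far as the arm can. A call with a number of a shift or a turn outside -1 to 1 is refused whole. A call with a gripper value outside its range is refused whole. "claw" is the opening, from 0 (shut) to 1 (fully open), set as the call begins (left out, the last holds). The fingers move at their own pace and stop on an object; "newtons" is the grip in N (left out, the last holds). Time passes only in rows, so rows that repeat a pose let the fingers close. It gives the time, the measured TCP pose, the force and the opening at its end, in the units of the state.
- robot.observe(): the state, without advancing time (a new reading comes with each control period).
- robot.read_camera(name): name is "scene" or "top" or "wrist"; returns the picture (384x512x3 uint8, red, green, blue); there is no depth.
- robot.camera_params(name): a dict with "fx", "fy", "cx", "cy" (pixels), "R" (3x3) and "t" (3): a world point X has camera coordinates R X + t. Camera axes: x right, y down, z forward; pixel columns grow to the right and rows downward; lengths in m; the calibration is good to about 2 mm. A picture is of the moment at which its call begins: read the wrist's pose just before it. camera_params takes no time and is no camera call; for the wrist camera it gives the pose at the moment of the call.
- robot.hand_in(): hands the job in, once; it reports no verdict.
The state is a dict: "time": time; "qpos": joint angles; "qvel": joint speeds; "joint_efforts": joint torques, N m; "tool_pos": TCP position; "tool_rot": TCP orientation; "contact_force": force on the tool from outside, world axes, zero at the start; "torque": the same for the moment, N m; "opening": finger opening in m.
Only numpy, scipy, OpenCV 4.12 (cv2) and the standard library are available. Lean on these libraries where they do the work, as an engineer would, in place of code of your own. Each camera call takes 0.05 s, during which the arm holds its last target. There are 200 camera calls.

## Task

On the packing board, tip the taller of the two standing cartons over by pushing it near its top, so that it falls flat inside the white-lined bay in front of it, towards the wooden stop. Then push the lying carton along until its leading end sits squared up against the stop. Only push it, never lift or carry it, and leave the shorter carton standing where it is and everything else undisturbed.

Things in the scene. Friction and masses are not known exactly. Their poses are not given: they have to be found in the camera images.
- board: dark wooden packing board, 480 (its x) by 340 (y) by 12 mm thick, fixed; origin at the centre of its underside, z up. Cartons stand towards its -x end and fall towards +x. Flat white lines mark two bays side by side, both from the near line at board x = -130 mm to the stop's face at x = +150 mm; one spans y = 0 to +150 mm, the other y = -150 mm to 0
- stop (a point): middle of the foot of the stop's face that looks to the cartons (board x = +150 mm), on the board's upper face; axes as the board's. The stop is a fixed pale wooden batten across the board, 300 mm long along y, 20 mm thick, 40 mm high above the board; a tin and a spool stand behind it
- bay_far (a point): centre of the bay on the board's +y side (the one farther from the robot), on the board's upper face; axes as the board's; the bay reaches 140 mm to either side along x (the stop face is at +140 mm) and 75 mm to either side along y
- bay_near (a point): the same for the bay on the board's -y side (nearer the robot)
- tall_carton: plain closed cardboard carton, 60 (x) by 80 (y) by 200 mm tall, 0.3 to 0.5 kg, loose; stands before either bay, its front (+x) face 10 to 25 mm past the near line, within 5 degrees of square to the bay. Origin at the centre of its underside, z to its top, x towards the stop. With its top pushed some 60 mm forward it falls by itself onto its +x face; lying it is 60 mm high
- foot_l (a point): corner of the tall carton's +x face at its foot, +y side; in its frame (30, 40, 0) mm
- foot_r (a point): corner of the tall carton's +x face at its foot, -y side; in its frame (30, -40, 0) mm
- top_l (a point): corner of the tall carton's +x face at its top, +y side; in its frame (30, 40, 200) mm
- top_r (a point): corner of the tall carton's +x face at its top, -y side; in its frame (30, -40, 200) mm
- tall_center (a point): middle of the tall carton, 100 mm above its underside as it stands
- short_carton: the same kind of carton but 120 mm tall (60 by 80 mm foot), loose; stands in front of the other bay, 150 mm beside the tall one centre to centre (give or take 10 mm); leave it. Origin at the centre of its underside, z up
- tin: steel tin, 44 mm across, 55 mm high, loose, on the board behind the stop; origin at the centre of its underside
- spool: wooden spool, 44 mm across, 48 mm high, loose, on the board behind the stop; origin at the centre of its underside
- jar: amber glass jar, 64 mm across, 100 mm high, loose, on the counter off the board's -x end; origin at the centre of its underside
- oil: green glass bottle, 60 mm across, 200 mm high, loose, on the counter off the board's +x end; origin at the centre of its underside
- bowl: white bowl, 110 mm across, 45 mm high, loose, on the counter off the board's -x end; origin at the centre of its underside
- shaker: small glass jar, 48 mm across, 90 mm high, loose, on the counter off the board's -x end; origin at the centre of its underside
- dispenser: black desk tape dispenser, 120 by 55 mm, 87 mm high, loose, on the counter off the board's +x end; origin at the centre of its underside
There are look-alikes about, which are no part of the job. Leave any blue look-alike of the tall_carton alone.

How it is judged:
On the way, in this order (a step that is already met when the one before it is completed fails the run):
1. the tall carton has been tipped over and lies flat inside a white-lined bay, its top towards the stop (angle between tall_carton's own z axis and vertical between 1.5 and 1.64 rad and angle between tall_carton's own x axis and vertical above 3.04 rad and ((x of foot_l in the frame of bay_far between -0.143 and 0.143 m and y of foot_l in the frame of bay_far between -0.078 and 0.078 m and x of foot_r in the frame of bay_far between -0.143 and 0.143 m and y of foot_r in the frame of bay_far between -0.078 and 0.078 m and x of top_l in the frame of bay_far between -0.143 and 0.143 m and y of top_l in the frame of bay_far between -0.078 and 0.078 m and x of top_r in the frame of bay_far between -0.143 and 0.143 m and y of top_r in the frame of bay_far between -0.078 and 0.078 m) or (x of foot_l in the frame of bay_near between -0.143 and 0.143 m and y of foot_l in the frame of bay_near between -0.078 and 0.078 m and x of foot_r in the frame of bay_near between -0.143 and 0.143 m and y of foot_r in the frame of bay_near between -0.078 and 0.078 m and x of top_l in the frame of bay_near between -0.143 and 0.143 m and y of top_l in the frame of bay_near between -0.078 and 0.078 m and x of top_r in the frame of bay_near between -0.143 and 0.143 m and y of top_r in the frame of bay_near between -0.078 and 0.078 m))), for 0.2 s.
2. the lying carton's leading end is squared up against the stop (all of step 1 and x of each of top_l, top_r in the frame of board above 0.144 m), for 0.2 s.
At the end, for the whole second after the job is handed in: The tall carton lies flat on its front face (within about 4 degrees) inside one bay (all four corners within the lines, 3 mm over allowed), both leading corners within 6 mm of the stop's face, at rest; the short carton still stands within 15 mm of its start (all of step 2 and angle between short_carton's own z axis and vertical below 0.1 rad and distance of short_carton from where it was at the start of the episode below 0.015 m and linear speed of tall_carton below 0.01 m/s); the robot touches nothing.
It fails at once if the tall carton fell or lay outside the white-lined bays (angle between tall_carton's own z axis and vertical above 1.5 rad and not ((x of foot_l in the frame of bay_far between -0.143 and 0.143 m and y of foot_l in the frame of bay_far between -0.078 and 0.078 m and x of foot_r in the frame of bay_far between -0.143 and 0.143 m and y of foot_r in the frame of bay_far between -0.078 and 0.078 m and x of top_l in the frame of bay_far between -0.143 and 0.143 m and y of top_l in the frame of bay_far between -0.078 and 0.078 m and x of top_r in the frame of bay_far between -0.143 and 0.143 m and y of top_r in the frame of bay_far between -0.078 and 0.078 m) or (x of foot_l in the frame of bay_near between -0.143 and 0.143 m and y of foot_l in the frame of bay_near between -0.078 and 0.078 m and x of foot_r in the frame of bay_near between -0.143 and 0.143 m and y of foot_r in the frame of bay_near between -0.078 and 0.078 m and x of top_l in the frame of bay_near between -0.143 and 0.143 m and y of top_l in the frame of bay_near between -0.078 and 0.078 m and x of top_r in the frame of bay_near between -0.143 and 0.143 m and y of top_r in the frame of bay_near between -0.078 and 0.078 m))).
It fails at once if the tall carton was lifted or carried while standing or tipping (height (world z) of tall_center above 0.132 m).
It fails at once if the lying carton was lifted (angle between tall_carton's own z axis and vertical above 1.4 rad and height (world z) of tall_center above 0.075 m).
It fails at once if the short carton was shifted or tipped (not (angle between short_carton's own z axis and vertical below 0.1 rad and distance of short_carton from where it was at the start of the episode below 0.015 m)).
It fails at once if a bystander was shoved (20 mm) or tipped (distance of any of tin, spool, jar, oil, bowl, shaker, dispenser from where it was at the start of the episode above 0.02 m or angle between any of tin, spool, jar, oil, bowl, shaker, dispenser's own z axis and vertical above 0.3 rad).
It also fails if it takes over 61 s, if anything falls off the work surface, if the arm or the gripper's body presses on something with over 40 N, if the wrist force passes 120 N, or if a joint passes its speed limit or range.

## Working session

There is one attempt and no reset: what is moved stays moved. The work goes in short steps, Python scripts to look and compute and a tool call to move; the robot and the scene stay as the last step left them, time stands still between calls to the robot, and variables do not carry over. Pictures are saved under pics/ and viewed, about 8 in all and at most 12, crops included, and the job is handed in when it is done.

Besides the shell and the picture viewer there is one more tool, called after ">>>" in YAML: its name, and indented under it one key for each argument. jog_arm: Moves the arm, as the interface text tells. Its arguments: {"type":"object","properties":{"deltas":{"type":"array","items":{"type":"number"}},"claw":{"type":"number"},"newtons":{"type":"number"}},"required":["deltas"]}

```bash
mkdir -p pics; python3 - <<'E'
from cell import robot
import cv2,numpy as np
ims=[]
for n in("scene","top"):
    im=robot.read_camera(n); cv2.imwrite(f"pics/{n}0.png",im[:,:,::-1])
    p=robot.camera_params(n); print(n,{k:np.round(v,3).tolist() for k,v in p.items()})
print(robot.observe())
E
```

```text
scene {'fx': 373.483, 'fy': 373.483, 'cx': 256.936, 'cy': 189.74, 'R': [[0.771, 0.637, 0.003], [0.538, -0.648, -0.539], [-0.342, 0.418, -0.842]], 't': [-0.46, -0.191, 1.306]}
top {'fx': 355.072, 'fy': 355.072, 'cx': 254.82, 'cy': 188.195, 'R': [[-0.008, -1.0, 0.018], [-0.996, 0.006, -0.083], [0.083, -0.019, -0.996]], 't': [0.012, 0.587, 1.304]}
{'time': 0.1, 'qpos': array([-1.26196518e+00,  3.42667329e-01,  1.52487391e+00, -2.62381040e-05,
        1.27540371e+00, -1.45996359e-01]), 'qvel': array([-0.00077279, -0.00061684, -0.0043904 , -0.00267604,  0.00043973,
        0.00204338]), 'joint_efforts': array([ 1.74347035e-03, -4.32004595e+01, -2.44694245e+01,  7.18561420e-02,
        5.25646994e-02, -6.47412730e-05]), 'tool_pos': array([ 0.2305501 , -0.47130313,  0.23712364]), 'tool_rot': array([-3.14025110e+00, -1.71905036e-04,  4.54835048e-01]), 'contact_force': array([-0.229287  ,  0.23280341, -0.66300237]), 'torque': array([ 0.01255613, -0.01411145,  0.02891802]), 'opening': 0.092105157972418}
```

View pics/scene0.png

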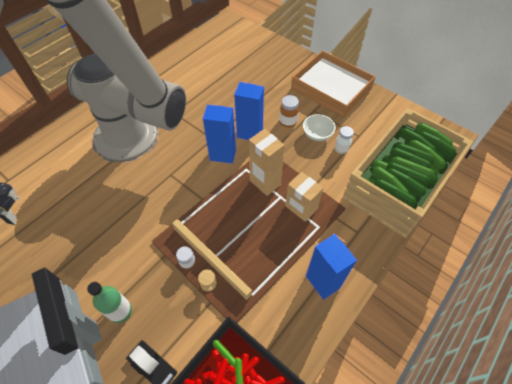

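View pics/top0.png

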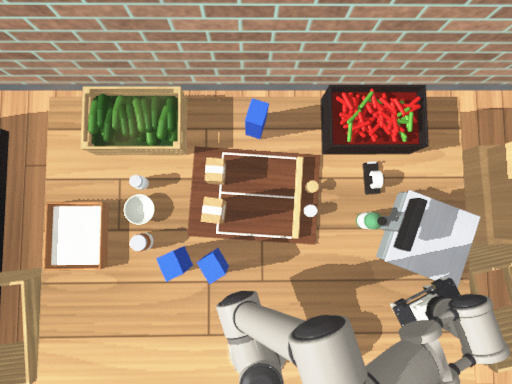

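The scene view shows the tall brown carton at (265,163) and the short one at (303,197). In the top view they are at (212,210) and (214,170). Three blue look-alikes stand at (172,263), (212,265) and (257,118) in the top view and are to be left alone. The brown carton in the near bay is the target. I'll confirm it in an enlarged crop.

```bash
python3 - <<'E'
import cv2,numpy as np
a=cv2.imread("pics/top0.png")[140:250,150:330]; a=cv2.resize(a,None,fx=4.4,fy=4.4,interpolation=cv2.INTER_CUBIC)
cv2.imwrite("pics/crop_top.png",a)
b=cv2.imread("pics/scene0.png")[120:230,190:340]; b=cv2.resize(b,None,fx=5,fy=5,interpolation=cv2.INTER_CUBIC)
cv2.imwrite("pics/crop_sc.png",b)
E
```

```text
(no output)
```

View pics/crop_top.png

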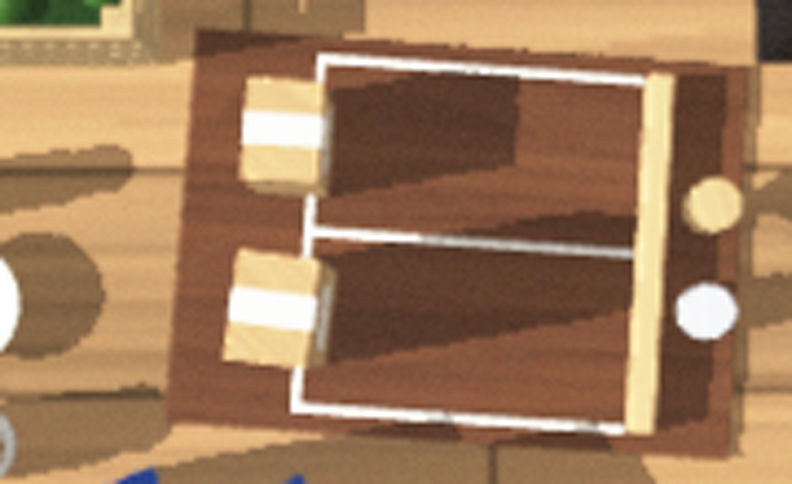

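View pics/crop_sc.png

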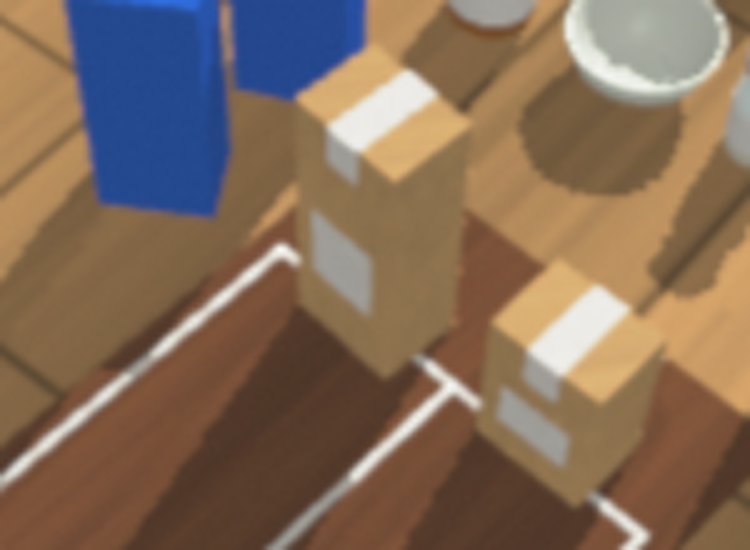

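The target is the tall brown carton: its foot lies in front of the -y (near) bay, and the short carton stands before the other bay. In the scene crop, the top corners are at about (297,97), (378,45), (470,125) and (395,182), and the foot of the front edge is at (385,378). Next I'll turn these pixels into positions.

```bash
cat > h.py <<'E'
from cell import robot
import numpy as np
def ray(n,px,z,p=None):
    p=p or robot.camera_params(n); R,t=np.array(p["R"]),np.array(p["t"])
    px=np.atleast_2d(px).astype(float)
    d=np.c_[(px[:,0]-p["cx"])/p["fx"],(px[:,1]-p["cy"])/p["fy"],np.ones(len(px))]@R
    c=-R.T@t
    return c+d*((z-c[2])/d[:,2])[:,None]
T=lambda c:(np.array(c,float)+.5)/4.4-.5+[150,140]
S=lambda c:(np.array(c,float)+.5)/5-.5+[190,120]
E
python3 - <<'E'
from h import *
np.set_printoptions(precision=4,suppress=True)
L=ray("top",T([(321,60),(296,408),(311,232)]),.012)
St=ray("top",T([(649,75),(627,432)]),.052)
print("line corners",L,"\nstop top edge",St)
Ls=ray("scene",S([(283,250),(643,537),(455,387)]),.012); print("scene line",Ls)
a=(L[1]-L[0]);b=(St[1]-St[0])
yw=-(a/np.linalg.norm(a)+b/np.linalg.norm(b)); yaw_y=np.arctan2(yw[1],yw[0]); th=yaw_y-np.pi/2
print("board yaw",th)
ex=np.array([np.cos(th),np.sin(th)]);ey=np.array([-ex[1],ex[0]])
pts=[(L[0],-.13,.15),(L[1],-.13,-.15),(L[2],-.13,0),(Ls[0],-.13,-.15),(Ls[1],-.13,.15),(Ls[2],-.13,0),(St[0],.15,.15),(St[1],.15,-.15)]
O=np.array([p[:2]-x*ex-y*ey for p,x,y in pts]);print("origins",O);o=O.mean(0);print(o)
B=lambda P:(P[:,:2]-o)@np.c_[ex,ey]
print("line top",B(L),"stop",B(St))
print("tall top scene",B(ray("scene",S([(297,97),(378,45),(470,125),(395,182)]),.212)))
print("tall foot scene",B(ray("scene",S([(300,308),(385,378),(455,322)]),.012)))
print("tall top top",B(ray("top",T([(237,249),(325,260),(315,367),(222,360)]),.212)))
print("short top scene",B(ray("scene",S([(490,325),(563,262),(664,347),(600,403)]),.132)))
print("world tall top",ray("scene",S([(297,97),(378,45),(470,125),(395,182)]),.212))
E
```

```text
line corners [[0.7223 0.1292 0.012 ]
 [0.4237 0.1505 0.012 ]
 [0.5733 0.1378 0.012 ]] 
stop top edge [[ 0.7009 -0.1491  0.052 ]
 [ 0.4033 -0.1256  0.052 ]]
scene line [[0.427  0.1511 0.012 ]
 [0.7255 0.1283 0.012 ]
 [0.5768 0.1398 0.012 ]]
board yaw -1.6457999874415226
origins [[0.5629 0.0108]
 [0.5636 0.0096]
 [0.5635 0.0082]
 [0.5668 0.0103]
 [0.5662 0.0099]
 [0.567  0.0101]
 [0.5625 0.0117]
 [0.5641 0.0128]]
[0.5646 0.0104]
line top [[-0.1303  0.1483]
 [-0.1291 -0.151 ]
 [-0.1277 -0.0009]] stop [[ 0.1488  0.1479]
 [ 0.1477 -0.1507]]
tall top scene [[-0.1093 -0.1105]
 [-0.1677 -0.1045]
 [-0.1604 -0.0292]
 [-0.1036 -0.0319]]
tall foot scene [[-0.1053 -0.108 ]
 [-0.1045 -0.0333]
 [-0.1659 -0.0299]]
tall top top [[-0.1636 -0.0302]
 [-0.0993 -0.0338]
 [-0.1007 -0.1115]
 [-0.168  -0.111 ]]
short top scene [[-0.114   0.0337]
 [-0.1751  0.0352]
 [-0.1698  0.1125]
 [-0.1173  0.1101]]
world tall top [[0.4626 0.1277 0.212 ]
 [0.473  0.1855 0.212 ]
 [0.5475 0.1725 0.212 ]
 [0.5405 0.1161 0.212 ]]
```

```bash
cat >> h.py <<'E'
th=-1.6458;ex=np.array([np.cos(th),np.sin(th)]);ey=np.array([-ex[1],ex[0]]);o=np.array([.5646,.0104])
B=lambda P:(np.atleast_2d(P)[:,:2]-o)@np.c_[ex,ey]
W=lambda x,y:o+x*ex+y*ey
E
python3 - <<'E'
from h import *
np.set_printoptions(precision=3,suppress=True)
print("blueA foot",B(ray("scene",S([(98,205),(215,215),(230,155)]),0)))
print("blueB foot",B(ray("scene",[(236.5,136),(249,139.5),(262,136)],0)))
print("blue tops (top cam ~centre)",B(ray("top",[(174,260),(213,263)],.2)))
print("jar,bowl top",B(ray("top",[(141,242),(139,209)],.1)))
print("standoff",W(-.215,-.07),"contact",W(-.184,-.07))
E
```

```text
blueA foot [[-0.076 -0.269]
 [-0.125 -0.207]
 [-0.167 -0.236]]
blueB foot [[-0.215 -0.28 ]
 [-0.234 -0.238]
 [-0.277 -0.216]]
blue tops (top cam ~centre) [[-0.242 -0.238]
 [-0.118 -0.24 ]]
jar,bowl top [[-0.381 -0.197]
 [-0.399 -0.084]]
standoff [0.511 0.23 ] contact [0.509 0.199]
```

>>> jog_arm:
  deltas: [0.1, 0.35, 0.15, 0, 0, -0.075, 0.2, 0.7, 0.3, 0, 0, -0.15, 0.3, 1.0, 0.4, 0, 0, -0.2]
  claw: 0

```text
time: 0.35
tool_pos: [0.2607, -0.3701, 0.278]
tool_rot: [-3.141, 0.0, 0.134]
contact_force: [-0.4, 0.2, 1.1]
opening: 0.0764
```

>>> jog_arm:
  deltas: [0.12, 0.33, 0, 0, 0, -0.04, 0.25, 0.67, 0, 0, 0, -0.08, 0.4, 1.0, 0, 0, 0, -0.138]

```text
time: 0.6
tool_pos: [0.3005, -0.2699, 0.2777]
tool_rot: [-3.141, 0.0, -0.08]
contact_force: [1.4, -0.6, 0.4]
opening: 0.0565
```

>>> jog_arm:
  deltas: [0.17, 0.33, 0, 0, 0, 0, 0.34, 0.67, 0, 0, 0, 0, 0.5, 1.0, 0, 0, 0, 0]

```text
time: 0.85
tool_pos: [0.3509, -0.1698, 0.2777]
tool_rot: [-3.142, -0.0, -0.077]
contact_force: [0.8, -1.0, -0.5]
opening: 0.0362
```

>>> jog_arm:
  deltas: [0.17, 0.33, 0, 0, 0, 0, 0.34, 0.67, 0, 0, 0, 0, 0.5, 1.0, 0, 0, 0, 0]

```text
time: 1.1
tool_pos: [0.401, -0.0697, 0.2777]
tool_rot: [3.142, 0.0, -0.076]
contact_force: [0.3, -0.5, -0.3]
opening: 0.0167
```

>>> jog_arm:
  deltas: [0.17, 0.33, 0, 0, 0, 0, 0.34, 0.67, 0, 0, 0, 0, 0.5, 1.0, 0, 0, 0, 0]

```text
time: 1.35
tool_pos: [0.451, 0.0304, 0.2776]
tool_rot: [3.141, 0.0, -0.076]
contact_force: [0.7, -0.8, 0.3]
opening: 0.0011
```

>>> jog_arm:
  deltas: [0.17, 0.33, 0, 0, 0, 0, 0.34, 0.67, 0, 0, 0, 0, 0.5, 1.0, 0, 0, 0, 0]

```text
time: 1.6
tool_pos: [0.501, 0.1304, 0.2774]
tool_rot: [3.141, 0.001, -0.076]
contact_force: [-0.1, -0.9, -0.2]
opening: 0.0003
```

>>> jog_arm:
  deltas: [0.03, 0.33, 0, 0, 0, 0, 0.07, 0.67, 0, 0, 0, 0, 0.1, 1.0, 0, 0, 0, 0, 0.1, 1.0, 0, 0, 0, 0]

```text
time: 1.93
tool_pos: [0.5102, 0.2334, 0.2767]
tool_rot: [-3.14, 0.001, -0.072]
contact_force: [-1.1, -0.9, -0.1]
opening: 0.0003
```

```bash
python3 - <<'E'
from h import *
import cv2
print(robot.observe()["tool_pos"], B(robot.observe()["tool_pos"]))
im=robot.read_camera("scene"); a=cv2.resize(im[70:230,180:360,::-1],None,fx=3.6,fy=3.6,interpolation=cv2.INTER_CUBIC);cv2.imwrite("pics/s1.png",a)
E
```

```text
[0.51019897 0.2333938  0.27674745] [[-0.21829041 -0.07095776]]
```

View pics/s1.png

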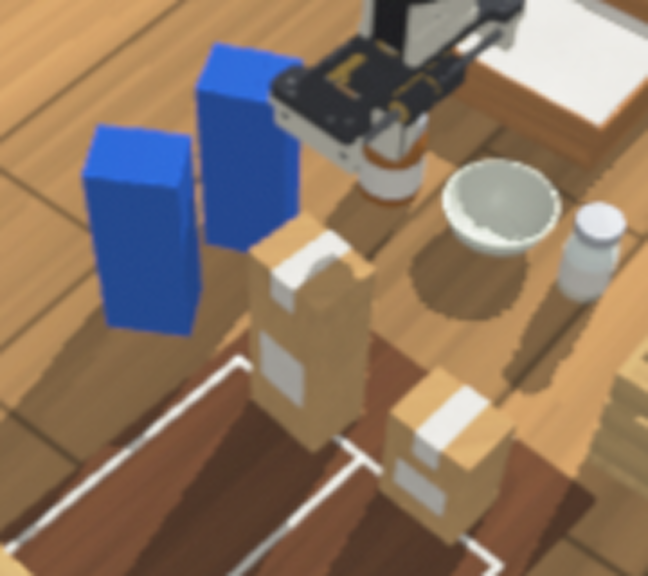

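The gripper is poised behind the top of the tall carton (carton top at about (312,255) in the crop) and is clear of everything. I'll go down, then push in small steps.

>>> jog_arm:
  deltas: [0, 0, -0.3, 0, 0, 0, 0, 0, -0.6, 0, 0, 0, 0, 0, -0.9, 0, 0, 0, 0, 0, -0.9, 0, 0, 0]

```text
time: 2.32
tool_pos: [0.5073, 0.2261, 0.182]
tool_rot: [3.137, 0.011, -0.077]
contact_force: [-0.7, -1.3, -0.7]
opening: 0.0007
```

>>> jog_arm:
  deltas: [-0.01, -0.08, 0, 0, 0, 0, -0.02, -0.16, 0, 0, 0, 0, -0.03, -0.24, 0, 0, 0, 0, -0.035, -0.32, 0, 0, 0, 0, -0.04, -0.4, 0, 0, 0, 0]

```text
time: 2.73
tool_pos: [0.5072, 0.1873, 0.1893]
tool_rot: [-3.141, -0.003, -0.077]
contact_force: [0.2, 1.1, 0.6]
opening: 0.0003
```

>>> jog_arm:
  deltas: [-0.01, -0.08, 0, 0, 0, 0, -0.02, -0.16, 0, 0, 0, 0, -0.03, -0.24, 0, 0, 0, 0, -0.035, -0.32, 0, 0, 0, 0, -0.05, -0.4, 0, 0, 0, 0]

```text
time: 3.15
tool_pos: [0.5016, 0.1475, 0.1877]
tool_rot: [3.141, 0.0, -0.076]
contact_force: [-0.2, -0.5, 0.0]
opening: 0.0007
```

>>> jog_arm:
  deltas: [-0.01, -0.08, 0, 0, 0, 0, -0.02, -0.16, 0, 0, 0, 0, -0.03, -0.24, 0, 0, 0, 0, -0.035, -0.3, 0, 0, 0, 0, -0.035, -0.3, 0, 0, 0, 0]

```text
time: 3.57
tool_pos: [0.4981, 0.1172, 0.1877]
tool_rot: [3.141, 0.0, -0.077]
contact_force: [0.0, 0.2, -0.5]
opening: 0.0003
```

```bash
python3 - <<'E'
from h import *
import cv2
im=robot.read_camera("scene"); a=cv2.resize(im[70:300,160:360,::-1],None,fx=2.6,fy=2.6,interpolation=cv2.INTER_CUBIC);cv2.imwrite("pics/s2.png",a)
E
```

```text
(no output)
```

View pics/s2.png

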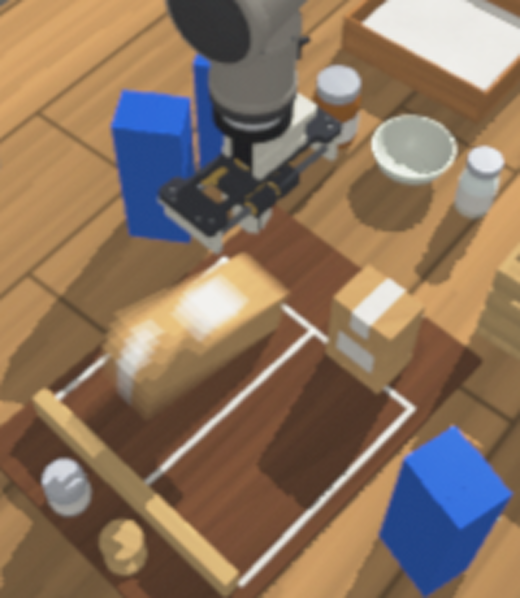

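The carton has fallen forward inside the near bay (picture blurred, still settling). The short carton at (375,330) is still standing. I'll back off and measure.

>>> jog_arm:
  deltas: [0, 0.3, 0.1, 0, 0, 0, 0, 0.6, 0.1, 0, 0, 0, 0, 0.9, 0.1, 0, 0, 0, 0, 1.0, 0.1, 0, 0, 0, 0, 1.0, 0.1, 0, 0, 0]

```text
time: 4.03
tool_pos: [0.4978, 0.2207, 0.1975]
tool_rot: [-3.141, 0.0, -0.073]
contact_force: [0.0, -0.2, 0.9]
opening: 0.0004
```

```bash
python3 - <<'E'
from h import *
import cv2
print(robot.observe()["tool_pos"], B(robot.observe()["tool_pos"]))
im=robot.read_camera("scene"); a=cv2.resize(im[145:305,165:345,::-1],None,fx=3.6,fy=3.6,interpolation=cv2.INTER_CUBIC);cv2.imwrite("pics/s3.png",a)
E
```

```text
[0.49778999 0.22068826 0.1975397 ] [[-0.20469075 -0.08237979]]
```

View pics/s3.png

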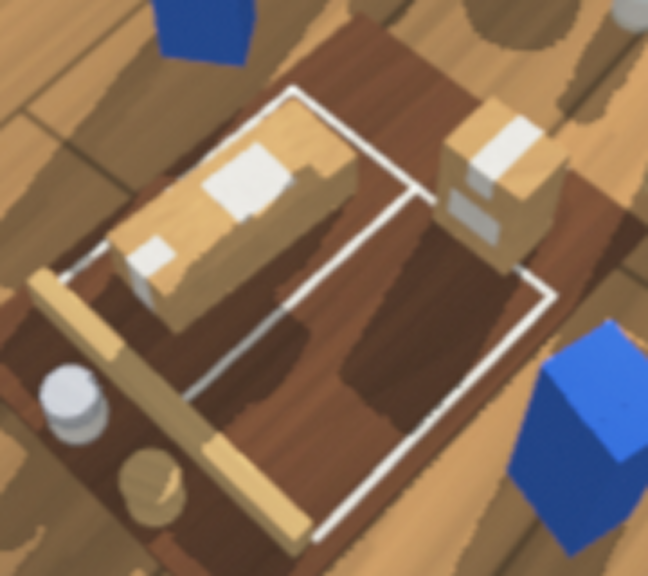

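The carton lies flat. Its top-face corners are at (108,245), (172,292) at the leading end and (285,100), (357,160) at the foot end. I'll measure them at z = 0.072.

```bash
python3 - <<'E'
from h import *
np.set_printoptions(precision=4,suppress=True)
S2=lambda c:(np.array(c,float)+.5)/3.6-.5+[165,145]
P=B(ray("scene",S2([(110,246),(172,293),(357,158),(285,101)]),.072))
print(P,P.mean(0)); print(B(ray("scene",S2([(178,332),(357,190)]),.012)))
a=(P[:2].mean(0)-P[2:].mean(0));print(np.degrees(np.arctan2(a[1],a[0])))
E
```

```text
[[ 0.1073 -0.114 ]
 [ 0.1015 -0.0483]
 [-0.0875 -0.0307]
 [-0.087  -0.1136]] [ 0.0086 -0.0766]
[[ 0.1051 -0.0458]
 [-0.0927 -0.034 ]]
-2.6927292368068074
```

>>> jog_arm:
  deltas: [0.03, 0, -0.3, 0, 0, 0, 0.07, 0, -0.6, 0, 0, 0, 0.07, 0, -0.9, 0, 0, 0]

```text
time: 4.33
tool_pos: [0.5061, 0.217, 0.1072]
tool_rot: [-3.142, -0.002, -0.077]
contact_force: [0.6, 0.3, -0.8]
opening: 0.0007
```

>>> jog_arm:
  deltas: [0, 0, -0.3, 0, 0, 0, 0, 0, -0.6, 0, 0, 0, 0, 0, -0.6, 0, 0, 0]

```text
time: 4.58
tool_pos: [0.5016, 0.2158, 0.0425]
tool_rot: [3.137, 0.01, -0.077]
contact_force: [-1.6, -0.6, -0.7]
opening: 0.0004
```

>>> jog_arm:
  deltas: [-0.02, -0.3, 0, 0, 0, 0, -0.05, -0.6, 0, 0, 0, 0, -0.06, -0.8, 0, 0, 0, 0, -0.06, -0.8, 0, 0, 0, 0]

```text
time: 4.92
tool_pos: [0.4996, 0.1345, 0.0492]
tool_rot: [3.141, -0.001, -0.08]
contact_force: [0.8, 1.0, -0.4]
opening: 0.0005
```

>>> jog_arm:
  deltas: [-0.005, -0.06, 0, 0, 0, 0, -0.01, -0.12, 0, 0, 0, 0, -0.015, -0.18, 0, 0, 0, 0, -0.02, -0.24, 0, 0, 0, 0, -0.02, -0.3, 0, 0, 0, 0]

```text
time: 5.33
tool_pos: [0.4973, 0.1085, 0.0481]
tool_rot: [-3.141, -0.001, -0.075]
contact_force: [0.1, 3.5, 2.8]
opening: 0.0006
```

>>> jog_arm:
  deltas: [-0.005, -0.05, 0, 0, 0, 0, -0.01, -0.1, 0, 0, 0, 0, -0.01, -0.15, 0, 0, 0, 0, -0.015, -0.2, 0, 0, 0, 0, -0.015, -0.2, 0, 0, 0, 0]

```text
time: 5.75
tool_pos: [0.4954, 0.0873, 0.0475]
tool_rot: [3.141, 0.001, -0.077]
contact_force: [0.1, -0.5, -0.3]
opening: 0.0002
```

>>> jog_arm:
  deltas: [0, -0.02, 0, 0, 0, 0, 0, -0.04, 0, 0, 0, 0, -0.005, -0.06, 0, 0, 0, 0, -0.005, -0.06, 0, 0, 0, 0]

```text
time: 6.08
tool_pos: [0.494, 0.0855, 0.0476]
tool_rot: [-3.137, 0.002, -0.078]
contact_force: [-2.9, 21.0, 2.1]
opening: 0.0005
```

>>> jog_arm:
  deltas: [0, -0.02, 0, 0, 0, 0, 0, -0.02, 0, 0, 0, 0, 0, -0.02, 0, 0, 0, 0]

```text
time: 6.33
tool_pos: [0.4937, 0.0854, 0.0477]
tool_rot: [-3.135, 0.003, -0.078]
contact_force: [-2.9, 31.3, 3.8]
opening: 0.0005
```

```bash
python3 - <<'E'
from h import *
import cv2
print(robot.observe()["tool_pos"], B(robot.observe()["tool_pos"]))
im=robot.read_camera("scene"); a=cv2.resize(im[145:305,165:345,::-1],None,fx=3.6,fy=3.6,interpolation=cv2.INTER_CUBIC)
b=robot.read_camera("top")[150:245,190:330,::-1]; b=cv2.resize(b,None,fx=5,fy=5,interpolation=cv2.INTER_CUBIC)
cv2.imwrite("pics/s4.png",a);cv2.imwrite("pics/t4.png",b)
E
```

```text
[0.49365868 0.08539588 0.04765333] [[-0.06946917 -0.07636156]]
```

View pics/s4.png

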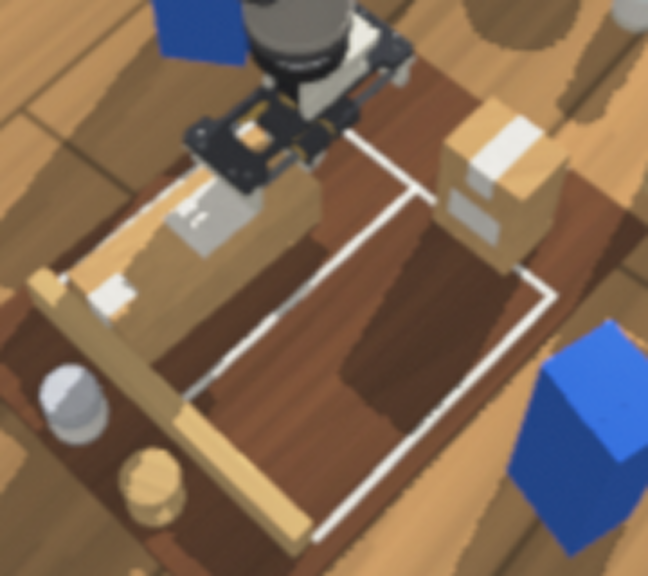

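View pics/t4.png

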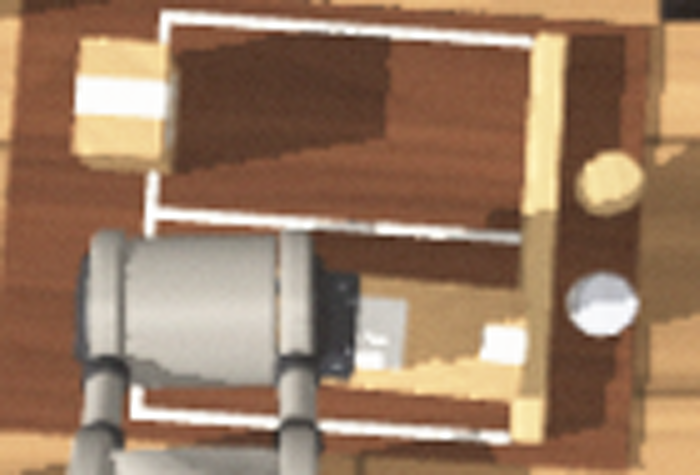

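The leading end is against the stop along its whole width. In the top crop it meets the stop edge near x = 522. The force rises without further motion, and the finger face is at board x of about -0.05, as expected for a 200 mm carton. I'll back off and do a last check.

>>> jog_arm:
  deltas: [0, 0.2, 0, 0, 0, 0, 0.03, 0.5, 0, 0, 0, 0, 0.06, 0.85, 0, 0, 0, 0, 0.06, 1.0, 0, 0, 0, 0, 0.06, 1.0, 0, 0, 0, 0]

```text
time: 6.85
tool_pos: [0.5009, 0.1831, 0.0475]
tool_rot: [-3.141, -0.0, -0.072]
contact_force: [-0.2, -1.0, 1.2]
opening: 0.0004
```

>>> jog_arm:
  deltas: [0, 0, 0.3, 0, 0, 0, 0, 0.1, 0.6, 0, 0, 0, 0, 0.3, 0.9, 0, 0, 0, 0, 0.4, 1, 0, 0, 0, 0, 0.4, 1, 0, 0, 0]

```text
time: 7.27
tool_pos: [0.5028, 0.2213, 0.1507]
tool_rot: [-3.14, -0.006, -0.075]
contact_force: [0.4, -0.3, -0.1]
opening: 0.0008
```

```bash
python3 - <<'E'
from h import *
import cv2
print(B(robot.observe()["tool_pos"]))
im=robot.read_camera("scene"); a=cv2.resize(im[145:305,165:345,::-1],None,fx=3.6,fy=3.6,interpolation=cv2.INTER_CUBIC)
cv2.imwrite("pics/s5.png",a)
E
```

```text
[[-0.20566685 -0.0774732 ]]
```

View pics/s5.png

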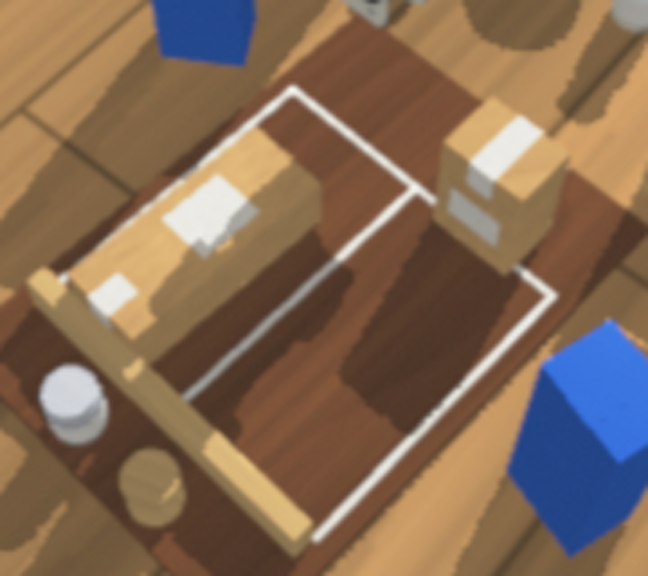

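The carton lies flat in the near bay with its leading corners at about (70,278) and (133,338). It is touching the stop, and the short carton is unmoved. I'll check the numbers before handing in.

```bash
python3 - <<'E'
from h import *
np.set_printoptions(precision=4,suppress=True)
S2=lambda c:(np.array(c,float)+.5)/3.6-.5+[165,145]
P=B(ray("scene",S2([(70,278),(133,338),(321,186),(258,128)]),.072)); print(P)
for i,j in((3,0),(2,1),(3,2)):
    d=P[j]-P[i]; print(np.degrees(np.arctan2(d[1],d[0])))
E
```

```text
[[ 0.1475 -0.1148]
 [ 0.1476 -0.0414]
 [-0.0477 -0.0332]
 [-0.0519 -0.1103]]
-1.2935416398156985
-2.4274012940724594
86.82830814368027
```

```bash
python3 -c "
from cell import robot
print(robot.hand_in())"
```

```text
the job is handed in; nothing more can be done
None
```

I tipped the tall carton into the near bay by pushing it near its top with the closed fingers. I then pushed it by its foot end against the stop, backed the arm clear and handed in at about 7.3 s. The hand-in gives no verdict.

- **At the stop:** my last camera measurement put both leading corners at board x ≈ 0.1475 m, about 2.5 mm from the stop's face (limit 6 mm). The push force rose to 31 N with no further motion.
- **Inside the bay:** the carton lies flat, with its corners between y ≈ -0.115 and -0.033 m in a bay that spans -0.150 to 0 m.
- **Squareness (checks disagreed slightly):** the leading corners read square, but the long edges read 1.3 to 2.4° off. Even the larger figure would put the two corners only about 3 mm apart, so it stays within the limit.
- **Other objects:** in the last picture the short carton, tin and spool look unmoved. I checked these by eye only, and the last picture does not show the jar, bowl, dispenser or oil bottle, nor most of the shaker.

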